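Hold the amber reference filter in the photometer

ROBOT

A 7-joint arm with a two-finger parallel gripper is mounted at the origin on a cart in front of the work surface, level with it; the furniture and walls round the work are solid. World frame = base frame: x ahead of the robot, y to its left, z up, the work surface at z = 0. Lengths are in m, angles in rad, forces in N, time in s.
With the tool pointing down it reaches from about 0.4 to 0.875 m from the base axis. Payload 19.3 kg.
Tool frame: the origin (TCP) lies at the very end of the fingers, on their centre line; the grasp point (between the pads) lies 19 mm behind it; z points along the fingers, y is the line along which they close (so a half turn about z gives the same grasp; the last joint's range is limited). The gripper opens to 85 mm and grips with 20 to 120 N. Pads are 22 mm wide; open, the fingers measure 114 mm over their backs; the gripper's body (76 mm by 85 mm) begins 54 mm behind the grasp point. The pads swing forward as they close: fully open they stand 13 mm farther back than shut.
Start: joints at [1.089, 0.521, -0.036, 1.599, 0.021, 1.021, -0.113], TCP at [0.25, -0.573, 0.231] pointing down, gripper open.
Joint ranges: [-2.91, 2.91], [-0.3, 2.13], [-1.5, 1.42], [0.17, 2.43], [-1.26, 4.41], [0.16, 1.93], [-2.52, 2.52]. Speed limits (rad/s): [1.89, 1.89, 2.39, 2.39, 3.01, 3.01, 3.01].

INTERFACE

Orientations are given as [roll, pitch, yaw] about the fixed x, y, z axes, in that order (R = Rz(yaw) Ry(pitch) Rx(roll)).
In Python, from workcell import monitor, optics, job_done gives the robot as it stands.
- The arm moves only by the shell command python3 -m handwheel 'ROWS' [FORCE]. ROWS is JSON, a list of rows, each an object of numbers: "dx", "dy", "dz": the shift along the tool's x, y, z in cm; "wx", "wy", "wz": the turn, a rotation vector about the tool's x, y, z in rad; "claw": the opening in per cent of the stroke, from 0 (shut) to 100 (fully open). A call has 1 to 8 rows; each row shifts and turns the commanded pose from where the row before left it, along the tool's axes as they then stand; what a row does not reach is not made up. A row lasts 1/8 s, in which the tool goes at most 62.5 mm and 10.7 degrees, less where a joint would pass 70% of its speed; a pose out of reach is approached as far as the arm can. A call with a gripper value outside its range is refused whole. The fingers move at their own pace and stop on an object; FORCE is the grip in N (left out, the last holds). Time passes only in rows, so rows that do not move let the fingers close. It gives the time, the measured TCP pose, the force, the opening and the grip force at its end, in the units of the state.
- monitor.observe(): the state, without advancing time (a new reading comes with each control period).
- optics.grab_frame(name): name is "side" or "top" or "wrist"; returns a dict with "frame" (480x640x3 uint8, blue, green, red), "fovy" (degrees; the focal length in pixels is half the picture's height over the tangent of half this angle, whatever the lens; pixels are square), "cx", "cy" (the principal point, pixels), "R" (3x3) and "t" (3): a world point X has camera coordinates R X + t. Camera axes: x right, y down, z forward; pixel columns grow to the right and rows downward; lengths in m; the calibration is good to about 2 mm. A picture is of the moment at which its call begins. There is no depth.
- job_done(): hands the job in; it is judged then, once.
Trained networks look in the newest picture that a camera, given by its name, has taken for a name from the list of things; names that differ only in an ending like _2 or _b are one class to them, and where a whole thing is asked for, a point or a joint stands for the part that bears it (a point fixed in the world has none). Each returns a list of dicts, best first, with "p" (0 to 1); they miss things now and then, are a little off and sometimes report something else, mostly with a low value. They report only what shows in the picture. A call takes as long as a camera call.
- optics.masks_of(name, camera): "region" (480x640 bool, what is visible of it) and "rect" ([left, top, width, height] in pixels, round what is visible of it).
The state is a dict: "clock": time; "qpos": joint angles; "qd": joint speeds; "joint_efforts": joint torques, N m; "position": TCP position; "tool_rot": TCP orientation; "force": force on the tool from outside, world axes, zero at the start; "moment": the same for the moment, N m; "grip_width": finger opening in m; "finger_force": force on a finger pad.
Only numpy, scipy, OpenCV 4.12 (cv2) and the standard library are available. Lean on these libraries where they do the work, as an engineer would, in place of code of your own. Each camera call takes 0.05 s, during which the arm holds its last target. There are 200 camera calls.

TASK

Check the bench photometer with its amber reference filter. First lower the photometer's hinged black light hood until it is fully shut; then take the paddle with the amber glass out of the filter stand and pass it upright, coloured cap up, down through the slot in the hood, pressing it against the spring inside until the white line on the paddle is down at the rim of the slot. Finish while still gripping it and holding it down there, because the spring pushes it back up when let go, and leave the other two paddles and everything else on the bench where they are.

Things in the scene. Friction and masses are not known exactly. Their poses are not given: they have to be found in the camera images.
- photometer: fixed off-white bench instrument. Origin on the bench below the slot; x points from the low keypad console (front) to the hinge (rear), y along the slot, z up. Box: x -62 to 62, y -60 to 60 mm, rim 60 mm high; console to x -97 mm, up to 49 mm high. Under the hood a well, 14 (x) by 42 mm (y), lies below the slot
- hood (a joint): black light hood, a lid 124 (x) by 120 (y) by 28 mm, hinged along the rear edge of the box. 0 = fully shut (level), grows as it opens upward and back, in rad; starts at 0.8 to 1.3. The hinge is stiff: the hood stays where it is left; 2 to 5 N at its front edge moves it. Shut, its top panel is 87 mm above the bench
- hood_hinge (a point): middle of the hood's hinge axis (fixed), at x 61, z 60 mm of the photometer; the axis runs along the photometer's y. The hood's top panel reaches from here 123 mm to its front edge and lies 27 mm off the hinge plane (28.5 mm at its raised rim)
- hood_tab (a point): moves with the hood: upper face of the finger tab in the middle of its front edge, 136 mm from the hinge axis and 11 mm off the hinge plane. The tab is 50 mm wide along y, 8 mm thick, and sticks out 22 mm from the hood's front
- slot (a point): moves with the hood: centre of the slot at the rim of its light grey collar, 96.5 mm above the bench when shut. The slot is 8 mm (photometer x) by 34 mm (y), 2 mm more than the paddle each way; its mouth has a 45 degree chamfer, 3.5 mm wide on all four sides. The collar stands 10 mm above the top panel, 28 (x) by 48 mm (y)
- ejector (a joint): sprung plate in the well under the slot. 0 = up at rest (its top 44 mm above the bench, 52.5 mm below the rim of the slot), grows downward as the paddle presses it, in m; hard stop at 0.014. It pushes up with 3.5 N at first touch, 7 N at the stop. Reads about 0.0095 when the paddle's white line is level with the rim of the slot
- filter_stand: fixed stand: graphite block 44 (x) by 136 mm (y), 34 mm high, on an aluminium plate 60 by 150 mm. Three slots side by side along its y, 42 mm apart (y -42, 0, 42 mm), each 8.5 by 35 mm, floor 10 mm above the bench; one paddle stands upright in each. Origin at its centre on the bench
- amber_filter: black paddle with round amber glass and amber cap, about 55 g. Origin mid-foot, z up along it; 116 mm tall: plate 6 (x) by 32 mm (y) from 0 to 70 mm (foot bevelled over the lowest 4 mm), grip 9 (x) by 24 mm (y) from 70 to 116 mm, white line at 62 mm. Stands 10 mm above the bench, axes along the stand's; which slot varies
- amber_filter_line (a point): centre of the amber paddle at the height of its white line (2.6 mm high), 62 mm above its foot
- green_filter: the green paddle, same shape, also in the stand; to be left there
- violet_filter: the violet paddle, same shape, also in the stand; to be left there
- marker: white marker pen with a blue cap, 131 mm long and 13 mm high, lying loose near the front edge of the bench; origin in its middle on the bench
- petri_dish: small glass dish with lid, 55 mm across and 12 mm high, loose near the front edge; origin in its middle on the bench
- bottle: brown bottle with a black cap, 46 mm across and 88 mm tall, loose behind the work on the left; origin in its middle on the bench
- oil: small brown bottle with a black cap, 30 mm across and 69 mm tall, loose behind the work in the middle; origin in its middle on the bench

How it is judged:
On the way, in this order (a step that is already met when the one before it is completed fails the run):
1. the light hood is fully shut, with the amber paddle still in the stand (value of joint hood below 0.035 rad and z of amber_filter in the frame of filter_stand below 0.02 m), for 0.2 s.
2. the amber paddle is lifted out of the stand by the fingers (z of amber_filter in the frame of filter_stand above 0.04 m and contact force between the fingers and amber_filter above 1 N), for 0.1 s.
3. the amber paddle's foot has passed down through the slot of the shut hood (value of joint hood below 0.035 rad and horizontal distance between amber_filter and slot below 0.006 m and z of amber_filter in the frame of slot below -0.02 m and value of joint ejector below 0.004 m).
At the end, for the whole second after the job is handed in: Hood shut (under 0.035 rad); amber paddle upright (0.12 rad) in its slot (within 6 mm of centre), white line at most 4.5 mm above the slot rim, ejector down at least 5.5 mm, gripped (over 15 N) and at rest; the other two paddles standing in the stand (value of joint hood below 0.035 rad and value of joint ejector above 0.0055 m and z of amber_filter_line in the frame of slot below 0.0045 m and horizontal distance between amber_filter_line and slot below 0.006 m and angle between amber_filter's own z axis and vertical below 0.12 rad and contact force between the fingers and amber_filter above 15 N and linear speed of amber_filter below 0.02 m/s and z of each of green_filter, violet_filter in the frame of filter_stand below 0.016 m); the arm keeps its last pose, push and grip.
It fails at once if the green or the violet paddle is disturbed (distance of any of green_filter, violet_filter from where it was at the start of the episode above 0.015 m).
It fails at once if a bystander on the bench is disturbed (distance of any of marker, petri_dish, bottle, oil from where it was at the start of the episode above 0.02 m).
It also fails if it takes over 53 s, if anything falls off the work surface, if the arm or the gripper's body presses on something with over 40 N, if the wrist force passes 120 N, or if a joint passes its speed limit or range.

## Working session

There is one attempt and no reset: what is moved stays moved. The work goes in short steps, Python scripts to look and compute and a shell command to move; the robot and the scene stay as the last step left them, time stands still between calls to the robot, and variables do not carry over. Pictures are saved under pics/ and viewed, at most 13 in all, crops included, and the job is handed in when it is done.

```bash
mkdir -p pics; ls; python3 - <<'E'
from workcell import monitor, optics
import cv2,numpy as np
print(monitor.observe())
ims=[]
for c in ["side","top"]:
    f=optics.grab_frame(c); print(c,f["fovy"],f["cx"],f["cy"],np.round(f["R"],4).tolist(),np.round(f["t"],4).tolist())
    cv2.imwrite(f"pics/{c}0.png",f["frame"])
    for n in ["photometer","hood","hood_tab","slot","filter_stand","amber_filter","green_filter","violet_filter","marker","petri_dish","bottle","oil"]:
        for m in optics.masks_of(n,c)[:1]: print(n,round(m["p"],2),m["rect"])
E
```

```text
pics
{'clock': 0.0, 'qpos': array([ 1.08883406,  0.52204247, -0.03630213,  1.59998401,  0.02118263,
        1.02111739, -0.11279762]), 'qd': array([ 9.13174043e-05, -1.44827539e-03,  1.43205052e-03, -4.46849242e-04,
       -7.20002527e-04,  1.60084655e-03, -1.40085986e-03]), 'joint_efforts': array([ 1.26919433e-03, -9.27124071e+01,  1.98055364e+00, -3.69942033e+01,
        1.78365433e-02,  8.10212310e-03, -8.65830953e-05]), 'position': array([ 0.2499631 , -0.57247156,  0.23071688]), 'tool_rot': array([-3.14042865e+00,  8.13899553e-05,  4.11723294e-01]), 'force': array([-0.39716317,  0.5157536 ,  0.30265927]), 'moment': array([ 0.02685719, -0.01684555, -0.00184016]), 'finger_force': 0.0, 'grip_width': 0.08532797119873241}
side 42.42004390061634 319.64549785904444 244.24974401391052 [[-0.9353, -0.3537, -0.0123], [-0.1791, 0.503, -0.8455], [0.3052, -0.7886, -0.5338]] [0.5439, 0.1862, 0.8361]
photometer 0.58 [288.2, 159.9, 125.9, 133.4]
hood 0.73 [288.4, 162.4, 87.1, 72.0]
hood_tab 0.64 [292.9, 165.0, 83.9, 71.0]
slot 0.8 [291.7, 163.3, 82.4, 74.7]
filter_stand 0.58 [285.8, 287.1, 63.5, 
[... 261 characters left out ...]

oil 0.62 [247.4, 210.8, 16.5, 38.2]
top 44.2013851028202 315.71928747609957 246.05081603997655 [[-0.0272, -0.9996, -0.0053], [-0.9872, 0.0277, -0.1572], [0.1573, 0.001, -0.9876]] [-0.0113, 0.5663, 0.8906]
photometer 0.95 [321.5, 186.9, 95.6, 126.9]
hood 0.82 [333.4, 182.2, 86.9, 72.1]
hood_tab 0.7 [329.7, 181.7, 87.3, 78.1]
slot 0.78 [334.8, 184.9, 83.5, 71.7]
filter_stand 0.72 [210.1, 240.7, 91.3, 46.5]
amber_filter 0.54 [236.7, 252.0, 28.8, 12.3]
green_filter 0.81 [208.8, 250.0, 28.0, 13.9]
violet_filter 0.68 [265.2, 244.9, 21.2, 16.0]
marker 0.63 [212.9, 340.7, 84.8, 19.0]
petri_dish 0.71 [425.1, 323.8, 36.1, 34.0]
bottle 0.7 [191.1, 133.7, 34.6, 37.5]
oil 0.95 [352.4, 127.4, 19.3, 24.6]
```

```bash
python3 - <<'E'
import cv2
a=cv2.imread("pics/top0.png")[115:380,170:490]; b=cv2.imread("pics/side0.png")[130:390,230:480]
cv2.imwrite("pics/topc.png",cv2.resize(a,None,fx=2.2,fy=2.2,interpolation=2)); cv2.imwrite("pics/sidec.png",cv2.resize(b,None,fx=2.3,fy=2.3,interpolation=2))
E
```

```text
(no output)
```

View pics/topc.png

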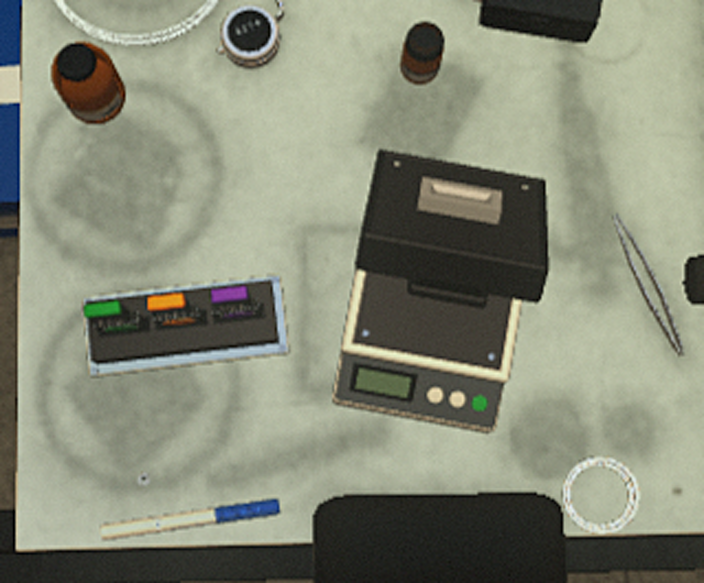

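View pics/sidec.png

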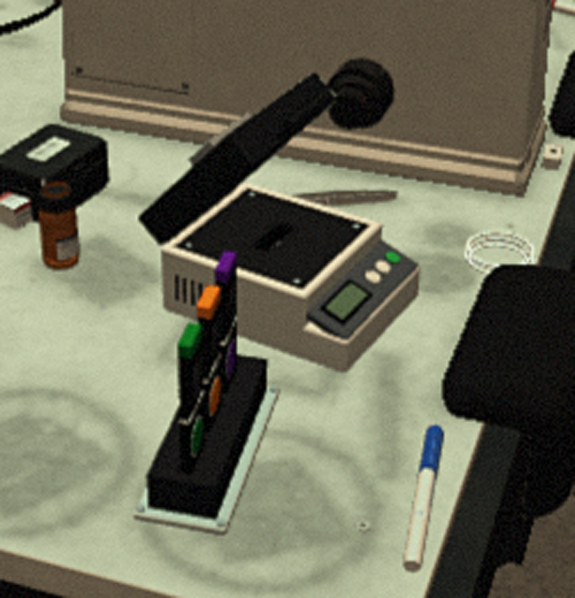

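The two views show the stand with green, amber (middle) and violet caps at crop (102,310), (166,302) and (230,294) in the top view. The photometer is on the right with its hood open; its front rim corners are at about (342,350) and (505,382). Next I fit poses from corner pixels.

```bash
cat >h.py <<'E'
import numpy as np,cv2
from workcell import monitor, optics
from scipy.optimize import least_squares
def P(f,X):
    X=np.atleast_2d(X); F=240/np.tan(np.radians(f["fovy"]/2)); c=X@np.array(f["R"]).T+f["t"]
    return c[:,:2]/c[:,2:]*F+[f["cx"],f["cy"]]
def rz(a): return np.array([[np.cos(a),-np.sin(a),0],[np.sin(a),np.cos(a),0],[0,0,1]])
def W(p,X): return np.atleast_2d(X)@rz(p[2]).T+[p[0],p[1],0]
def hood(th,u,y,n):  # mm -> photometer frame, m
    return np.array([61-u*np.cos(th)+n*np.sin(th),y,60+u*np.sin(th)+n*np.cos(th)])/1000
def cap(img,name):  # colour blob centre of cap
    hsv=cv2.cvtColor(img,cv2.COLOR_BGR2HSV)
    lo,hi={"amber":((8,170,150),(22,255,255)),"green":((55,150,80),(75,255,255)),"violet":((130,120,80),(150,255,255))}[name]
    m=cv2.inRange(hsv,lo,hi); n,l,s,c=cv2.connectedComponentsWithStats(m)
    o=sorted(range(1,n),key=lambda i:-s[i,4])[:3]
    return [(s[i,4],np.round(c[i],1).tolist(),s[i,:4].tolist()) for i in o]
E
python3 - <<'E'
from h import *
T=optics.grab_frame("top");S=optics.grab_frame("side")
t=lambda L:np.array(L)/2.2+[170,115]
s=lambda L:np.array(L)/2.3+[230,130]
# photometer + hood
def rp(p):
    B=W(p,[[-.062,.06,.06],[-.062,-.06,.06]])
    H=W(p,[hood(p[3],*a) for a in [(0,60,27),(0,-60,27)]])
    r=[P(T,B)-t([[342,349],[505,382]]),P(T,H)-t([[378,150],[547,180]]),
       P(S,B)-s([[163,252],[302,292]])[[0,1]]*[1,1]]
    Fr=W(p,[hood(p[3],*a) for a in [(123,60,28),(123,-60,28)]])
    r[2]=P(S,W(p,[[-.062,.06,.06],[-.062,-.06,.06]]))-s([[302,293],[380,228]])
    r.append(P(T,Fr)-t([[360,236],[548,266]]))
    return np.concatenate(r).ravel()
q=least_squares(rp,[.55,-.1,-.19,1.]);print("phot",q.x.round(4),q.fun.round(1))
def rs(p): return (P(T,W(p,[[.03,.075,.004],[.03,-.075,.004],[-.03,-.075,.004],[-.03,.075,.004]]))-t([[85,297],[283,277],[289,352],[92,376]])).ravel()
r=least_squares(rs,[.5,.15,.1]);print("stand",r.x.round(4),r.fun.round(1))
for n in ["amber","green","violet"]:
    a=cap(T["frame"],n);b=cap(S["frame"],n);print(n,a[:2],b[:2])
    w=least_squares(lambda X:np.r_[(P(T,X)[0]-a[0][1]),(P(S,X)[0]-b[0][1])],[.5,.15,.12]);print(w.x.round(4),w.fun.round(1))
for k in(-.042,0,.042):print(W(r.x,[0,k,.12]).round(4))
E
```

```text
phot [ 0.5682 -0.1108 -0.2226  0.8322] [-1.5 -0.7  1.  -0.7 -0.1 -1.5 -0.6 -0.6  1.6  1.1  2.3 -2.9 -0.5 -1.4
  0.   1.5]
stand [0.5471 0.0735 0.0824] [-0.4 -0.1 -0.1 -0.9  1.   0.9 -0.6  0. ]
amber [(np.int32(111), [244.9, 251.6], [237, 248, 17, 8])] [(np.int32(78), [127.1, 157.8], [120, 155, 16, 7]), (np.int32(61), [320.0, 258.7], [316, 254, 9, 10])]
[0.6637 0.1084 0.2286] [-36.  -99.2 104.7  33.3]
green [(np.int32(96), [216.1, 255.0], [208, 252, 17, 7]), (np.int32(31), [387.6, 297.7], [385, 295, 6, 6])] [(np.int32(2353), [154.0, 442.2], [120, 407, 68, 72]), (np.int32(2300), [209.8, 448.5], [178, 415, 62, 65])]
[ 0.7107  0.2117 -0.2051] [-18.7 -56.6  45.6  12.5]
violet [(np.int32(99), [273.6, 248.2], [266, 245, 17, 8])] [(np.int32(46), [327.7, 243.3], [324, 239, 8, 9]), (np.int32(10), [170.8, 147.2], [168, 146, 7, 4])]
[0.5528 0.0342 0.1248] [-0.2 -0.9  0.9  0.2]
[[0.5505 0.0316 0.12  ]]
[[0.5471 0.0735 0.12  ]]
[[0.5436 0.1153 0.12  ]]
```

```bash
python3 -m handwheel '[{"wz":-0.18,"dz":-0.5,"claw":0},{"wz":-0.18,"dz":-0.5,"claw":0},{"wz":-0.18,"dz":-0.5,"claw":0},{"wz":-0.18,"dz":-0.5,"claw":0},{"wz":-0.18,"dz":-0.5,"claw":0},{"dx":5.2,"dy":2.2,"claw":0},{"dx":5.2,"dy":2.2,"claw":0},{"dx":5.2,"dy":2.2,"claw":0}]' 40; python3 -m handwheel '[{"dx":5.2,"dy":2.2},{"dx":5.2,"dy":2.2},{"dx":5.2,"dy":2.2},{"dx":2.6,"dy":1.1},{}]'
python3 - <<'E'
from h import *
p=[.5682,-.1108,-.2226]
for th in np.linspace(.85,0,8): print(round(th,2),W(p,hood(th,112,0,28)).round(4))
f=optics.grab_frame("wrist");cv2.imwrite("pics/w1.png",f["frame"]);print(monitor.observe()["qpos"].round(3))
E
```

```text
0.85 [[ 0.5761 -0.1126  0.1626]]
0.73 [[ 0.5644 -0.1099  0.1555]]
0.61 [[ 0.5536 -0.1075  0.1469]]
0.49 [[ 0.5438 -0.1053  0.137 ]]
0.36 [[ 0.5354 -0.1034  0.1261]]
0.24 [[ 0.5282 -0.1018  0.1141]]
0.12 [[ 0.5226 -0.1005  0.1014]]
0.0 [[ 0.5185 -0.0995  0.088 ]]
[ 1.089  0.521 -0.036  1.6    0.021  1.021 -0.113]schema error: expected keys dx, dy, dz, wx, wy, wz, claw
schema error: expected keys dx, dy, dz, wx, wy, wz, claw
```

View pics/w1.png

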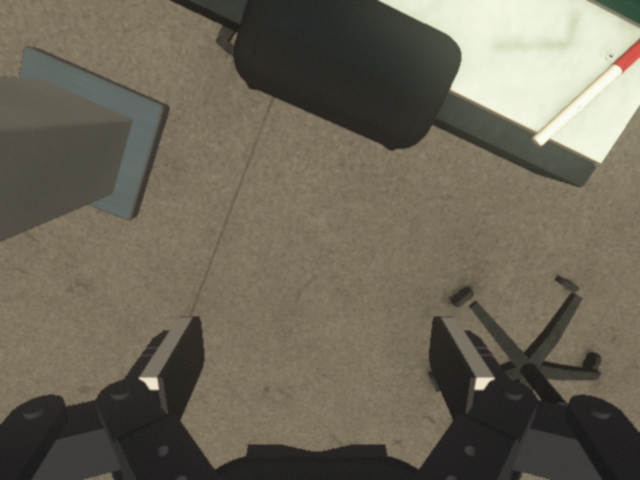

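The wrist view shows floor, and a black rounded object at about (350,70) beside the bench's front edge. I check how high it stands before sweeping.

```bash
python3 - <<'E'
from h import *
T=optics.grab_frame("top");S=optics.grab_frame("side");w=optics.grab_frame("wrist")
a=np.array([440,545])/2.2+[170,115];b=np.array([525,345])/2.3+[230,130]
for c,d in ((a,b),):
  q=least_squares(lambda X:np.r_[P(T,X)[0]-c,P(S,X)[0]-d,P(w,X)[0]-[350,70]],[.3,0,.2]);print(q.x.round(3),q.fun.round(1))
  q=least_squares(lambda X:np.r_[P(T,X)[0]-c,P(S,X)[0]-d],[.3,0,.2]);print(q.x.round(3),q.fun.round(1))
print("wrist cam",-np.array(w["R"]).T@w["t"], np.array(w["R"]).round(2).tolist())
for z in (0,.1,.2,.3,.4): print(z,P(T,[0,0,z]),P(w,[0.3,-.1,z]), P(T,[.25,-.573,z]))
cv2.imwrite("pics/s_full.png",np.hstack([cv2.resize(S["frame"],(400,300)),cv2.resize(T["frame"],(400,300))]))
E
```

```text
[ 0.399 -0.45  -0.439] [128.9 -19.   -4.5  68.1 -63.5 -24.6]
[ 0.378 -0.109  0.005] [ 0.3  1.8 -1.9 -0.1]
wrist cam [ 0.32436649 -0.54182077  0.37414801] [[0.4, -0.92, 0.0], [-0.87, -0.38, 0.32], [-0.29, -0.13, -0.95]]
0 [[308.20708565 621.87530528]] [[-223.99158694 -107.48104528]] [[668.45776435 439.13972742]]
0.1 [[306.87378483 657.01505741]] [[-467.94938062 -203.55782857]] [[710.01992584 450.91232955]]
0.2 [[305.16051645 702.16902811]] [[-1114.08088505  -458.02084694]] [[762.79912403 465.86218969]]
0.3 [[302.87786409 762.32937362]] [[-7821.59371251 -3099.6099787 ]] [[832.04469811 485.4761983 ]]
0.4 [[299.68542092 846.46767159]] [[2520.91834849  973.53429374]] [[926.88681036 512.34050019]]
```

View pics/s_full.png

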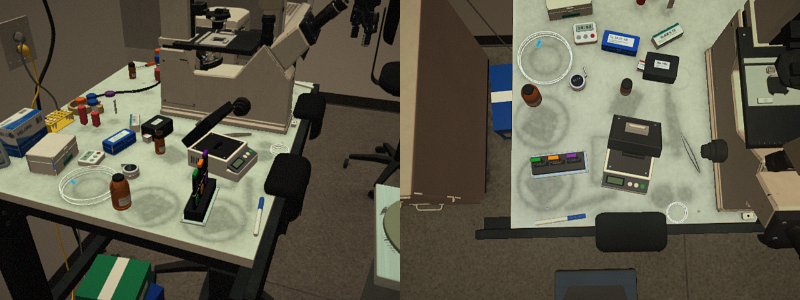

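The black object is an armrest pad level with the bench at about (0.38,-0.11), and a microscope stands to the right. I locate the microscope's front corner to plan a clear sweep.

```bash
python3 - <<'E'
from h import *
T=optics.grab_frame("top");S=optics.grab_frame("side")
def ray(f,px,z):
    return least_squares(lambda v:P(f,[v[0],v[1],z])[0]-px,[.5,0]).x.round(3)
for n,px in (("mic corner",(499,350)),("mic left rear",(572,80)),("knob",(500,240)),("front box",(545,360))):
    print(n,[ray(T,px,z) for z in (0,.1,.25)])
print("side mic right bottom", ray(S,(462,212),0), ray(S,(470,130),.15))
E
```

```text
mic corner [array([ 0.395, -0.318]), array([ 0.397, -0.288]), array([ 0.401, -0.243])]
mic left rear [array([ 0.852, -0.479]), array([ 0.807, -0.432]), array([ 0.74 , -0.362])]
knob [array([ 0.574, -0.333]), array([ 0.558, -0.301]), array([ 0.534, -0.254])]
front box [array([ 0.377, -0.39 ]), array([ 0.382, -0.353]), array([ 0.388, -0.297])]
side mic right bottom [ 0.41  -0.353] [ 0.421 -0.413]
```

```bash
python3 - <<'E'
from h import *
T=optics.grab_frame("top");cv2.imwrite("pics/mic.png",cv2.resize(T["frame"][150:480,400:640],None,fx=1.8,fy=1.8))
E
```

```text
(no output)
```

View pics/mic.png

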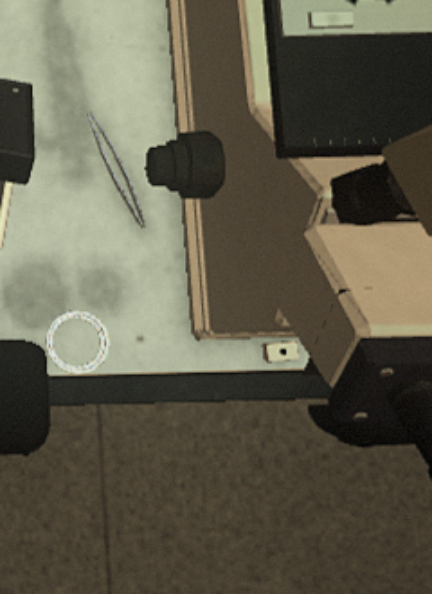

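The microscope's base corner is at crop (195,335), about (0.40,-0.34) in the world, with eyepieces overhanging to the right of it. I sweep round it on the robot's side.

```bash
python3 -m handwheel '[{"dx":0,"dy":0,"dz":-0.4,"wx":0,"wy":0,"wz":-0.185,"claw":0},{"dx":0,"dy":0,"dz":-0.4,"wx":0,"wy":0,"wz":-0.185,"claw":0},{"dx":0,"dy":0,"dz":-0.4,"wx":0,"wy":0,"wz":-0.185,"claw":0},{"dx":0,"dy":0,"dz":-0.4,"wx":0,"wy":0,"wz":-0.185,"claw":0},{"dx":0,"dy":0,"dz":-0.4,"wx":0,"wy":0,"wz":-0.185,"claw":0},{"dx":4.8,"dy":-2.1,"dz":0,"wx":0,"wy":0,"wz":0,"claw":0},{"dx":4.8,"dy":-2.1,"dz":0,"wx":0,"wy":0,"wz":0,"claw":0},{"dx":4.8,"dy":-2.1,"dz":0,"wx":0,"wy":0,"wz":0,"claw":0}]' 40; python3 -c "
from h import *
print(monitor.observe()['qpos'].round(2))"
```

```text
clock: 2.75
position: [0.2218, -0.4165, 0.2512]
tool_rot: [3.141, 0.0, 1.337]
force: [0.1, -0.5, -0.3]
grip_width: 0.0001
finger_force: 0.0
[ 1.21  0.27 -0.31  1.95  0.1   0.94  0.62]
```

```bash
python3 -m handwheel '[{"dx":4.3,"dy":1.1,"dz":0,"wx":0,"wy":0,"wz":0,"claw":0},{"dx":4.3,"dy":1.1,"dz":0,"wx":0,"wy":0,"wz":0,"claw":0},{"dx":4.3,"dy":1.1,"dz":0,"wx":0,"wy":0,"wz":0,"claw":0},{"dx":4.5,"dy":1.7,"dz":0,"wx":0,"wy":0,"wz":0,"claw":0},{"dx":4.5,"dy":1.7,"dz":0,"wx":0,"wy":0,"wz":0,"claw":0},{"dx":4.5,"dy":1.7,"dz":0,"wx":0,"wy":0,"wz":0,"claw":0}]'; python3 -c "
from h import *
print(monitor.observe()['qpos'].round(2))"
```

```text
clock: 3.5
position: [0.3659, -0.1795, 0.2516]
tool_rot: [3.141, 0.0, 1.337]
force: [0.3, -0.7, 0.0]
grip_width: 0.0002
finger_force: 0.0
[ 0.77  0.17 -0.52  2.09  0.11  0.91 -0.04]
```

```bash
python3 -m handwheel '[{"dx":3.05,"dy":5.3,"dz":0,"wx":0,"wy":0,"wz":0,"claw":0},{"dx":3.05,"dy":5.3,"dz":0,"wx":0,"wy":0,"wz":0,"claw":0},{"dx":3.05,"dy":5.3,"dz":0,"wx":0,"wy":0,"wz":0,"claw":0},{"dx":3.05,"dy":5.3,"dz":0,"wx":0,"wy":0,"wz":0,"claw":0},{"dx":0,"dy":0,"dz":0,"wx":0,"wy":0,"wz":0,"claw":0}]'; python3 -c "
from h import *
print(monitor.observe()['qpos'].round(2))
f=optics.grab_frame('side');cv2.imwrite('pics/s2.png',cv2.resize(f['frame'][60:320,200:460],None,fx=2,fy=2))"
```

```text
clock: 4.12
position: [0.6023, -0.1086, 0.2501]
tool_rot: [-3.141, -0.002, 1.34]
force: [-1.4, 0.6, -0.1]
grip_width: -0.0001
finger_force: 0.0
[ 0.44  0.52 -0.52  1.6   0.28  1.1  -0.39]
```

View pics/s2.png

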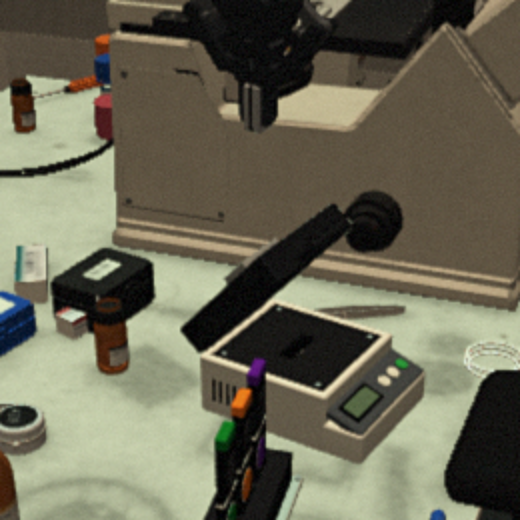

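The gripper hangs above and behind the hood's front edge, which is at crop (340,215). I go down onto it and then follow the arc.

```bash
python3 -m handwheel '[{"dx":-0.8,"dy":-1.9,"dz":3,"wx":0,"wy":0,"wz":0,"claw":0},{"dx":0,"dy":0,"dz":3,"wx":0,"wy":0,"wz":0,"claw":0},{"dx":0,"dy":0,"dz":1.2,"wx":0,"wy":0,"wz":0,"claw":0},{"dx":0,"dy":0,"dz":1,"wx":0,"wy":0,"wz":0,"claw":0}]'
```

```text
clock: 4.68
position: [0.5794, -0.115, 0.1695]
tool_rot: [3.141, 0.0, 1.336]
force: [0.6, 0.1, -0.3]
grip_width: 0.0001
finger_force: 0.0
```

```bash
python3 -m handwheel '[{"dx":0,"dy":-0.4,"dz":0.7,"wx":0,"wy":0,"wz":0,"claw":0},{"dx":0,"dy":-0.4,"dz":0.7,"wx":0,"wy":0,"wz":0,"claw":0},{"dx":0,"dy":-0.5,"dz":0.5,"wx":0,"wy":0,"wz":0,"claw":0},{"dx":0,"dy":-0.5,"dz":0.5,"wx":0,"wy":0,"wz":0,"claw":0}]'
```

```text
clock: 5.18
position: [0.5617, -0.1104, 0.1454]
tool_rot: [3.141, -0.0, 1.337]
force: [-0.0, 0.2, 3.2]
grip_width: 0.0001
finger_force: 0.9
```

```bash
python3 -m handwheel '[{"dx":0,"dy":-0.5,"dz":0.45,"wx":0,"wy":0,"wz":0,"claw":0},{"dx":0,"dy":-0.5,"dz":0.45,"wx":0,"wy":0,"wz":0,"claw":0},{"dx":0,"dy":-0.5,"dz":0.55,"wx":0,"wy":0,"wz":0,"claw":0},{"dx":0,"dy":-0.5,"dz":0.55,"wx":0,"wy":0,"wz":0,"claw":0},{"dx":0,"dy":-0.45,"dz":0.6,"wx":0,"wy":0,"wz":0,"claw":0},{"dx":0,"dy":-0.45,"dz":0.6,"wx":0,"wy":0,"wz":0,"claw":0},{"dx":0,"dy":-0.4,"dz":0.6,"wx":0,"wy":0,"wz":0,"claw":0},{"dx":0,"dy":-0.4,"dz":0.6,"wx":0,"wy":0,"wz":0,"claw":0}]'
```

```text
clock: 6.18
position: [0.5256, -0.1018, 0.1009]
tool_rot: [-3.141, -0.0, 1.337]
force: [0.3, -0.8, 0.7]
grip_width: -0.0004
finger_force: 0.4
```

```bash
python3 -m handwheel '[{"dx":0,"dy":-0.2,"dz":0.6,"wx":0,"wy":0,"wz":0,"claw":0},{"dx":0,"dy":-0.1,"dz":0.5,"wx":0,"wy":0,"wz":0,"claw":0},{"dx":0,"dy":0,"dz":0.2,"wx":0,"wy":0,"wz":0,"claw":0}]'
```

```text
clock: 6.55
position: [0.5227, -0.1011, 0.0879]
tool_rot: [-3.141, 0.0, 1.337]
force: [-1.0, -0.8, 1.0]
grip_width: 0.0001
finger_force: 0.6
```

Nearly shut. I press until the force rises.

```bash
python3 -m handwheel '[{"dx":0,"dy":0,"dz":0.2,"wx":0,"wy":0,"wz":0,"claw":0},{"dx":0,"dy":0,"dz":0.1,"wx":0,"wy":0,"wz":0,"claw":0}]';python3 -m handwheel '[{"dx":0,"dy":0,"dz":0.2,"wx":0,"wy":0,"wz":0,"claw":0},{"dx":0,"dy":0,"dz":0.0,"wx":0,"wy":0,"wz":0,"claw":0},{"dx":0,"dy":0,"dz":0.0,"wx":0,"wy":0,"wz":0,"claw":0}]'
```

```text
clock: 6.8
position: [0.5231, -0.1011, 0.0862]
tool_rot: [3.141, 0.0, 1.337]
force: [-10.8, 1.2, 35.3]
grip_width: -0.0001
finger_force: 18.2
clock: 7.18
position: [0.5232, -0.1012, 0.0859]
tool_rot: [3.14, 0.001, 1.337]
force: [-20.1, 1.3, 62.4]
grip_width: 0.0001
finger_force: 31.1
```

```bash
python3 -m handwheel '[{"dx":0,"dy":0,"dz":-2,"wx":0,"wy":0,"wz":0,"claw":0},{"dx":0,"dy":0,"dz":-5,"wx":0,"wy":0,"wz":0,"claw":0},{"dx":0,"dy":0,"dz":-5,"wx":0,"wy":0,"wz":0,"claw":0},{"dx":-2,"dy":2,"dz":-4,"wx":0,"wy":0,"wz":0,"claw":100},{"dx":0,"dy":0,"dz":0,"wx":0,"wy":0,"wz":0,"claw":100}]';python3 - <<'E'
from h import *
f=optics.grab_frame('wrist');cv2.imwrite('pics/w2.png',f['frame'])
np.savez('w2.npz',**{k:f[k] for k in('fovy','cx','cy','R','t')})
T=optics.grab_frame('top');cv2.imwrite('pics/t2.png',T['frame']);np.savez('top.npz',**{k:T[k] for k in('fovy','cx','cy','R','t')})
p=[.5682,-.1108,-.2226]
C=W(p,[[a,b,.0965] for a,b in((-.014,.024),(-.014,-.024),(.014,-.024),(.014,.024))]);print(P(f,C).round(1).tolist(),P(T,C).round(1).tolist())
for c in('wrist','top'):
  for m in optics.masks_of('hood',c)[:1]: print(c,m['p'],m['rect'])
o=f['frame'].copy(); 
cv2.polylines(o,[P(f,C).astype(int)],True,(0,0,255),1); cv2.imwrite('pics/w2o.png',o)
E
```

```text
clock: 7.8
position: [0.5395, -0.1271, 0.2461]
tool_rot: [3.136, 0.0, 1.334]
force: [0.1, 1.0, -0.6]
grip_width: 0.0357
finger_force: 0.0
[[329.9, 154.2], [330.0, 217.9], [366.6, 217.4], [368.4, 153.7]] [[354.0, 243.5], [385.6, 249.6], [388.9, 231.5], [357.4, 225.4]]
wrist 0.6 [240.0, 98.8, 191.4, 159.4]
top 0.63 [324.7, 193.2, 61.6, 102.9]
```

View pics/w2o.png

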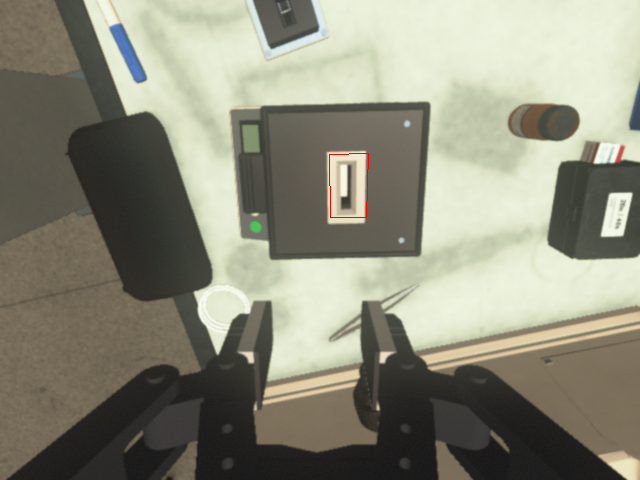

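The hood is shut. The light collar is at about (346,188), 2–4 px from the red prediction, so I refine the slot pose from the collar contour.

```bash
cat >>h.py <<'E'
def collar(img,box):
    x0,y0,x1,y1=box; g=cv2.cvtColor(img,cv2.COLOR_BGR2GRAY)[y0:y1,x0:x1]; g=cv2.resize(g,None,fx=4,fy=4,interpolation=cv2.INTER_CUBIC)
    _,m=cv2.threshold(g,0,255,cv2.THRESH_BINARY+cv2.THRESH_OTSU)
    c=max(cv2.findContours(m,cv2.RETR_EXTERNAL,cv2.CHAIN_APPROX_NONE)[0],key=cv2.contourArea)
    b=cv2.boxPoints(cv2.minAreaRect(c)); return (b+.5)/4-.5+[x0,y0]
def order(b,ref): return np.array([b[np.argmin(np.linalg.norm(b-r,axis=1))] for r in ref])
def fitcollar(fs,z=.0965,p0=(.5682,-.1108,-.2226)):
    Q=[[a,b,z] for a,b in((-.014,.024),(-.014,-.024),(.014,-.024),(.014,.024))]
    B=[order(b,P(f,W(p0,Q))) for f,b in fs]
    return least_squares(lambda p:np.concatenate([(P(f,W(p,Q))-b).ravel() for (f,_),b in zip(fs,B)]),p0)
E
python3 - <<'E'
from h import *
w=dict(np.load('w2.npz'));t=dict(np.load('top.npz'))
bw=collar(cv2.imread('pics/w2.png'),(310,135,390,240)); bt=collar(cv2.imread('pics/t2.png'),(340,212,402,262))
print(bw.round(1).tolist(),bt.round(1).tolist())
for fs in ([(w,bw)],[(t,bt)],[(w,bw),(t,bt)]):
    r=fitcollar(fs);print(r.x.round(4),r.fun.round(1))
# free height, two views, centre
c=lambda X:np.r_[P(w,X)[0]-bw.mean(0),P(t,X)[0]-bt.mean(0)]
q=least_squares(c,[.57,-.11,.1]);print(q.x.round(4),q.fun.round(1))
E
```

```text
[[326.3, 150.9], [365.6, 150.3], [366.6, 222.9], [327.4, 223.5]] [[351.7, 244.3], [355.2, 225.6], [388.9, 232.0], [385.3, 250.8]]
[ 0.5664 -0.111  -0.2054] [ 0.7  4.6  1.  -4.5 -1.7 -5.  -0.1  3.9]
[ 0.5672 -0.1089 -0.2224] [ 1.1 -0.2 -0.9 -0.5 -1.2  0.1  1.   0.5]
[ 0.5666 -0.1106 -0.2085] [ 0.9  3.9  1.  -5.1 -1.7 -5.5  0.1  3.4  2.3  0.5  0.4 -0.3 -0.2  0.3
  1.9  1.1]
[ 0.5662 -0.1087  0.1049] [-0.2 -0.1  0.3 -0.3]
```

```bash
python3 -m handwheel '[{"dx":0,"dy":0,"dz":0,"wx":0,"wy":0,"wz":-0.16,"claw":100},{"dx":0,"dy":0,"dz":0,"wx":0,"wy":0,"wz":-0.16,"claw":100},{"dx":5,"dy":0.6,"dz":0,"wx":0,"wy":0,"wz":0,"claw":100},{"dx":5,"dy":0.6,"dz":0,"wx":0,"wy":0,"wz":0,"claw":100},{"dx":5,"dy":0.6,"dz":0,"wx":0,"wy":0,"wz":0,"claw":100},{"dx":5,"dy":0.6,"dz":0,"wx":0,"wy":0,"wz":0,"claw":100},{"dx":0,"dy":0,"dz":0,"wx":0,"wy":0,"wz":0,"claw":100}]';python3 - <<'E'
from h import *
f=optics.grab_frame('wrist');cv2.imwrite('pics/w3.png',f['frame'])
np.savez('w3.npz',**{k:f[k] for k in('fovy','cx','cy','R','t')})
S=optics.grab_frame('side');np.savez('side.npz',**{k:S[k] for k in('fovy','cx','cy','R','t')})
print(cap(f['frame'],'amber'),cap(f['frame'],'green'),cap(f['frame'],'violet'))
for n in('amber_filter','green_filter','violet_filter'):
  for m in optics.masks_of(n,'wrist')[:1]: print(n,m['p'],m['rect'])
print(P(f,[[.547,.0735,.126],[.547,.0735,.01]]).round(1).tolist(), monitor.observe()['qpos'].round(2))
E
```

```text
clock: 8.88
position: [0.5435, 0.0807, 0.2426]
tool_rot: [-3.141, -0.002, 1.663]
force: [0.0, -1.1, -0.0]
grip_width: 0.0858
finger_force: 0.0
[(np.int32(427), [323.0, 236.6], [317, 220, 13, 34])] [(np.int32(264), [322.7, 177.6], [318, 161, 11, 33])] [(np.int32(267), [322.5, 292.0], [318, 279, 10, 27])]
amber_filter 0.66 [313.6, 195.5, 15.6, 57.2]
green_filter 0.75 [317.7, 135.6, 12.9, 57.9]
violet_filter 0.65 [314.9, 253.1, 14.2, 54.8]
[[323.1, 240.0], [321.5, 201.7]] [ 0.24  0.45 -0.66  1.76  0.32  1.03 -0.45]
```

View pics/w3.png

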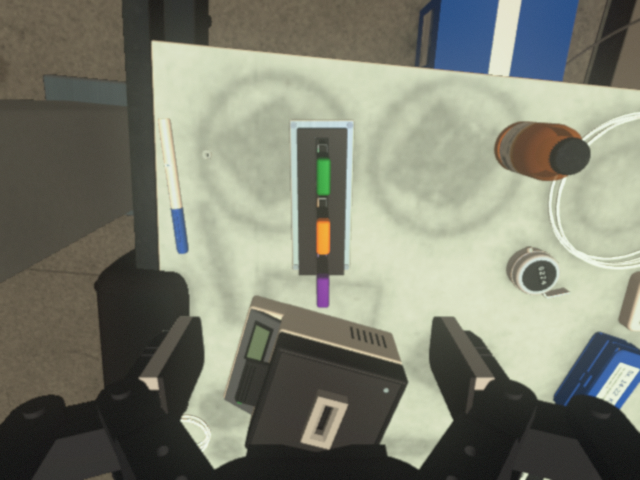

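The wrist view shows the amber cap at (323,237) between green (323,178) and violet (322,292), in line with the open fingers. I triangulate all three caps.

```bash
python3 - <<'E'
from h import *
w,t,s=[dict(np.load(n+'.npz')) for n in('w3','top','side')]
for n,a,b,c in(("amber",(323,236.6),(244.9,251.6),(320,258.7)),("violet",(322.5,292),(273.6,248.2),(327.7,243.3))):
  q=least_squares(lambda X:np.r_[P(w,X)[0]-a,P(t,X)[0]-b,P(s,X)[0]-c],[.55,.07,.12]);print(n,q.x.round(4),q.fun.round(1))
a=(323,236.6);g=(322.7,177.6);v=(322.5,292)
f=lambda px:least_squares(lambda X:P(w,[X[0],X[1],.123])[0]-px,[.5,.1]).x
print(f(a),f(g),f(v))
E
```

```text
amber [0.5475 0.0759 0.1252] [ 1.1 -0.1 -0.4  0.2  2.1 -0. ]
violet [0.5512 0.0341 0.1258] [ 1.  -0.2 -0.2  0.2  2.  -0.2]
[0.54684563 0.07499362] [0.54260149 0.11602662] [0.55066656 0.03249138]
```

```bash
python3 -m handwheel '[{"dx":-0.6,"dy":0.3,"dz":4,"wx":0,"wy":0,"wz":0,"claw":100},{"dx":0,"dy":0,"dz":4,"wx":0,"wy":0,"wz":0,"claw":100},{"dx":0,"dy":0,"dz":4,"wx":0,"wy":0,"wz":0,"claw":100},{"dx":0,"dy":0,"dz":2.5,"wx":0,"wy":0,"wz":0,"claw":100},{"dx":0,"dy":0,"dz":0.8,"wx":0,"wy":0,"wz":0,"claw":100},{"dx":0,"dy":0,"dz":0,"wx":0,"wy":0,"wz":0,"claw":100}]'
```

```text
clock: 9.88
position: [0.5481, 0.07, 0.0905]
tool_rot: [-3.141, 0.0, 1.656]
force: [0.1, -0.6, 0.4]
grip_width: 0.0852
finger_force: 0.0
```

```bash
python3 -m handwheel '[{"dx":0.5,"dy":-0.1,"dz":0.2,"wx":0,"wy":0,"wz":0,"claw":100},{"dx":0,"dy":0,"dz":0,"wx":0,"wy":0,"wz":0,"claw":0},{"dx":0,"dy":0,"dz":0,"wx":0,"wy":0,"wz":0,"claw":0},{"dx":0,"dy":0,"dz":0,"wx":0,"wy":0,"wz":0,"claw":0},{"dx":0,"dy":0,"dz":0,"wx":0,"wy":0,"wz":0,"claw":0},{"dx":0,"dy":0,"dz":0,"wx":0,"wy":0,"wz":0,"claw":0},{"dx":0,"dy":0,"dz":0,"wx":0,"wy":0,"wz":0,"claw":0}]' 70
```

```text
clock: 10.75
position: [0.5468, 0.0753, 0.0885]
tool_rot: [3.141, -0.0, 1.657]
force: [1.2, -0.5, 2.9]
grip_width: 0.0081
finger_force: 68.3
```

```bash
python3 -m handwheel '[{"dx":0,"dy":0,"dz":-1,"wx":0,"wy":0,"wz":0,"claw":0},{"dx":0,"dy":0,"dz":-2,"wx":0,"wy":0,"wz":0,"claw":0},{"dx":0,"dy":0,"dz":-3,"wx":0,"wy":0,"wz":0,"claw":0},{"dx":0,"dy":0,"dz":-3,"wx":0,"wy":0,"wz":0,"claw":0},{"dx":0,"dy":0,"dz":-3,"wx":0,"wy":0,"wz":0,"claw":0},{"dx":0,"dy":0,"dz":-1,"wx":0,"wy":0,"wz":0,"claw":0},{"dx":0,"dy":0,"dz":0,"wx":0,"wy":0,"wz":0,"claw":0}]'
```

```text
clock: 11.62
position: [0.5465, 0.0751, 0.2186]
tool_rot: [3.141, 0.0, 1.657]
force: [-0.1, -0.2, -0.8]
grip_width: 0.0079
finger_force: 69.0
```

```bash
python3 -m handwheel '[{"dx":0,"dy":0,"dz":-0.5,"wx":0,"wy":0,"wz":0.15,"claw":0},{"dx":0,"dy":0,"dz":-0.5,"wx":0,"wy":0,"wz":0.15,"claw":0},{"dx":-4.4,"dy":1.5,"dz":0,"wx":0,"wy":0,"wz":0,"claw":0},{"dx":-4.4,"dy":1.5,"dz":0,"wx":0,"wy":0,"wz":0,"claw":0},{"dx":-4.4,"dy":1.5,"dz":0,"wx":0,"wy":0,"wz":0,"claw":0},{"dx":-4.4,"dy":1.5,"dz":0,"wx":0,"wy":0,"wz":0,"claw":0},{"dx":0,"dy":0,"dz":0,"wx":0,"wy":0,"wz":0,"claw":0},{"dx":0,"dy":0,"dz":0,"wx":0,"wy":0,"wz":0,"claw":0}]';python3 - <<'E'
from h import *
f=optics.grab_frame('wrist');cv2.imwrite('pics/w4.png',f['frame'])
np.savez('w4.npz',**{k:f[k] for k in('fovy','cx','cy','R','t')})
o=monitor.observe();p=o['position'];y=o['tool_rot'][2]-np.pi/2
print(o['tool_rot'],p)
# predicted foot bottom corners & plate
C=W([p[0],p[1],y],[[a,b,p[2]-.0785] for a,b in((-.003,.016),(.003,.016),(.003,-.016),(-.003,-.016))])
Q=W([.5666,-.1100,-.215],[[a,b,.0965] for a,b in((-.014,.024),(-.014,-.024),(.014,-.024),(.014,.024))])
print(P(f,C).round(1).tolist(),P(f,Q).round(1).tolist())
img=f['frame'].copy()
c=P(f,Q).mean(0).astype(int); x0,y0=max(c[0]-110,0),max(c[1]-90,0)
print(x0,y0);cv2.imwrite('pics/w4c.png',cv2.resize(img[y0:y0+180,x0:x0+220],None,fx=3.3,fy=3.3,interpolation=2))
E
```

```text
clock: 12.62
position: [0.5674, -0.1089, 0.2274]
tool_rot: [-3.14, -0.0, 1.357]
force: [-0.1, 0.3, -0.8]
grip_width: 0.0081
finger_force: 68.9
[-3.14036626e+00 -4.25021671e-04  1.35801796e+00] [ 0.56749853 -0.10834492  0.2276357 ]
[[313.0, 221.0], [323.3, 221.0], [323.1, 271.9], [313.2, 271.9]] [[297.4, 191.8], [298.3, 255.7], [336.2, 255.8], [337.4, 191.8]]
207 133
```

View pics/w4c.png

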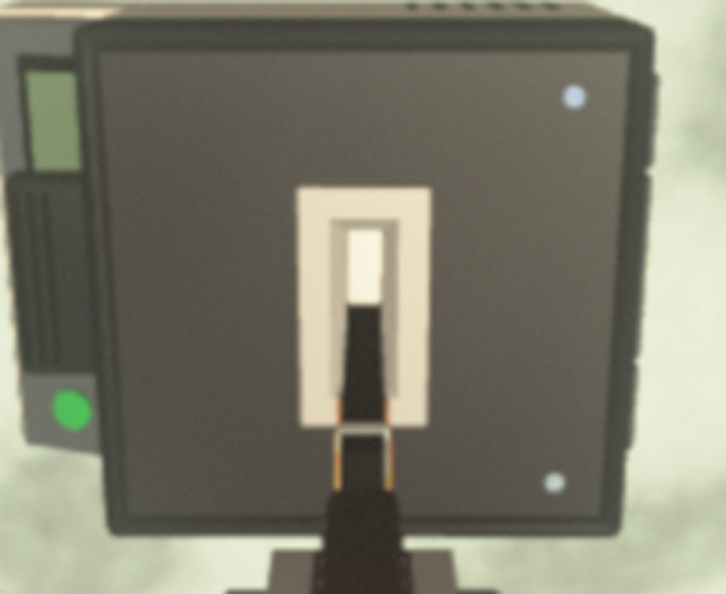

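The collar spans full-image x 297–338 and y 190–262. Its slot mouth is x 307–328 and y 199–254, and the paddle's foot edge is at y 225, x 312–323. I compute the remaining offset from these.

```bash
python3 - <<'E'
from h import *
w=dict(np.load('w4.npz'))
z=.0965
inv=lambda px,z:least_squares(lambda X:P(w,[X[0],X[1],z])[0]-px,[.5,-.1]).x
R=rz(-.213)[:2,:2]
tcp=np.array([.5675,-.1083])
for n,px,zz in(("mouth c",(317.3,226.5),z),("mouth top",(317.3,199.4),z),("mouth bot",(317.3,253.6),z),("collar bot",(317.3,262.4),z),("collar bot low",(317.3,262.4),.0865),("foot edge",(317.5,225.4),.149),("foot edge bev",(317.5,225.4),.153)):
    print(n,inv(px,zz).round(4),(R.T@(inv(px,zz)-tcp)*1000).round(1))
# collar edge directions -> yaw relative to tool (left and right edges of collar, crop px)
L=inv((207+297/3.3,133+190/3.3),z)-inv((207+301/3.3,133+425/3.3),z);print('yaw',np.arctan2(-L[0],L[1]))
L=inv((207+431/3.3,133+190/3.3),z)-inv((207+428/3.3,133+425/3.3),z);print('yaw',np.arctan2(-L[0],L[1]))
E
```

```text
mouth c [ 0.5663 -0.1114] [-0.5 -3.2]
mouth top [ 0.5705 -0.0919] [-0.5 16.7]
mouth bot [ 0.5619 -0.1318] [ -0.5 -24.1]
collar bot [ 0.5604 -0.1386] [ -0.5 -31.1]
collar bot low [ 0.5596 -0.1426] [ -0.5 -35.2]
foot edge [ 0.5699 -0.0952] [-0.4 13.3]
foot edge bev [ 0.5702 -0.0941] [-0.4 14.5]
yaw -0.21227304355928367
yaw -0.20878627480293807
```

```bash
python3 -m handwheel '[{"dx":-0.3,"dy":0,"dz":2,"wx":0,"wy":0,"wz":0,"claw":0},{"dx":0,"dy":0,"dz":2,"wx":0,"wy":0,"wz":0,"claw":0},{"dx":0,"dy":0,"dz":0.5,"wx":0,"wy":0,"wz":0,"claw":0},{"dx":0,"dy":0,"dz":0,"wx":0,"wy":0,"wz":0,"claw":0},{"dx":0,"dy":0,"dz":0,"wx":0,"wy":0,"wz":0,"claw":0}]';python3 - <<'E'
from h import *
f=optics.grab_frame('wrist')
np.savez('w5.npz',**{k:f[k] for k in('fovy','cx','cy','R','t')})
print(monitor.observe()['position'])
c=P(f,[.566,-.111,.0965])[0].astype(int); x0,y0=c[0]-75,c[1]-75
print(x0,y0);cv2.imwrite('pics/w5c.png',cv2.resize(f['frame'][y0:y0+130,x0:x0+150],None,fx=4.5,fy=4.5,interpolation=2))
E
```

```text
clock: 13.3
position: [0.5676, -0.1121, 0.184]
tool_rot: [3.141, -0.0, 1.357]
force: [-0.5, 0.1, -1.1]
grip_width: 0.0084
finger_force: 68.9
[ 0.56752547 -0.11227849  0.1840145 ]
239 166
```

View pics/w5c.png

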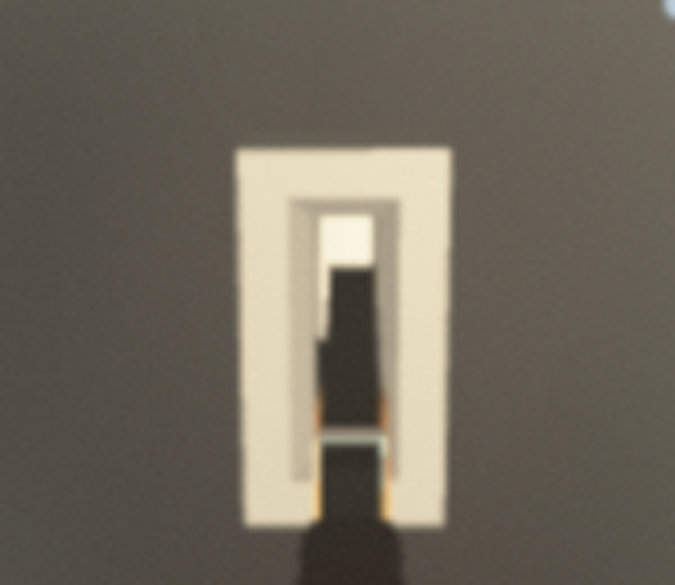

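```bash
python3 - <<'E'
from h import *
w=dict(np.load('w5.npz'));tcp=np.array([.5675,-.1122]);R=rz(-.2135)[:2,:2]
inv=lambda px,z:(R.T@(least_squares(lambda X:P(w,[X[0],X[1],z])[0]-(np.array(px)/4.5+[239,166]),[.5,-.1]).x-tcp)*1000).round(1)
print("mouth",inv((344,198),.0965),inv((344,480),.0965),"collar",inv((343,148),.0865),inv((344,525),.0965),"L/R",inv((289,300),.0965),inv((399,300),.0965))
print("foot",inv((330,267),.1055),inv((376,267),.1055),"line",inv((351,436),.1675))
E
```

```text
mouth [-1.3 20.8] [ -1.4 -20. ] collar [-1.5 25.3] [ -1.4 -26.9] L/R [-8.8  6.5] [6.1 6.5]
foot [-3.1 13.9] [ 2.8 13.9] line [-0.5 15.5]
```

The mouth is centred at (-1.35, +0.4) mm from the TCP and the foot at about (-0.15, -0.2) mm. I shift by that and go in gently.

```bash
python3 -m handwheel '[{"dx":0.05,"dy":-0.12,"dz":0,"wx":0,"wy":0,"wz":0,"claw":0},{"dx":0,"dy":0,"dz":0.5,"wx":0,"wy":0,"wz":0,"claw":0},{"dx":0,"dy":0,"dz":0.5,"wx":0,"wy":0,"wz":0,"claw":0},{"dx":0,"dy":0,"dz":0.5,"wx":0,"wy":0,"wz":0,"claw":0},{"dx":0,"dy":0,"dz":0.5,"wx":0,"wy":0,"wz":0,"claw":0}]'
```

```text
clock: 13.98
position: [0.5661, -0.1117, 0.1628]
tool_rot: [-3.141, -0.0, 1.357]
force: [0.8, -0.0, -0.5]
grip_width: 0.0084
finger_force: 68.9
```

Entered with no contact force. Continue to just above the ejector.

```bash
python3 -m handwheel '[{"dx":0,"dy":0,"dz":0.6,"wx":0,"wy":0,"wz":0,"claw":0},{"dx":0,"dy":0,"dz":0.6,"wx":0,"wy":0,"wz":0,"claw":0},{"dx":0,"dy":0,"dz":0.6,"wx":0,"wy":0,"wz":0,"claw":0},{"dx":0,"dy":0,"dz":0.6,"wx":0,"wy":0,"wz":0,"claw":0},{"dx":0,"dy":0,"dz":0.6,"wx":0,"wy":0,"wz":0,"claw":0},{"dx":0,"dy":0,"dz":0.4,"wx":0,"wy":0,"wz":0,"claw":0},{"dx":0,"dy":0,"dz":0,"wx":0,"wy":0,"wz":0,"claw":0}]'
```

```text
clock: 14.85
position: [0.566, -0.1117, 0.129]
tool_rot: [-3.141, -0.0, 1.357]
force: [1.0, 0.4, 0.2]
grip_width: 0.0085
finger_force: 68.9
```

```bash
python3 -m handwheel '[{"dx":0,"dy":0,"dz":0.3,"wx":0,"wy":0,"wz":0,"claw":0},{"dx":0,"dy":0,"dz":0.3,"wx":0,"wy":0,"wz":0,"claw":0},{"dx":0,"dy":0,"dz":0.3,"wx":0,"wy":0,"wz":0,"claw":0},{"dx":0,"dy":0,"dz":0.3,"wx":0,"wy":0,"wz":0,"claw":0},{"dx":0,"dy":0,"dz":0.3,"wx":0,"wy":0,"wz":0,"claw":0},{"dx":0,"dy":0,"dz":0,"wx":0,"wy":0,"wz":0,"claw":0},{"dx":0,"dy":0,"dz":0,"wx":0,"wy":0,"wz":0,"claw":0}]';python3 - <<'E'
from h import *
f=optics.grab_frame('wrist');s=optics.grab_frame('side')
print(monitor.observe()['force'],P(f,[[.566,-.1117,.0965]])[0])
a=cv2.resize(f['frame'][170:300,240:390],(450,390),interpolation=2)
c=P(s,[.566,-.1117,.1])[0].astype(int);b=cv2.resize(s['frame'][c[1]-56:c[1]+56,c[0]-50:c[0]+50],(348,390),interpolation=2)
cv2.imwrite('pics/fin.png',np.hstack([a,b]))
E
```

```text
clock: 15.72
position: [0.5662, -0.1117, 0.1144]
tool_rot: [3.141, -0.0, 1.357]
force: [-0.8, -0.2, 4.7]
grip_width: 0.0079
finger_force: 69.7
[-0.73565038 -0.14950274  5.2085568 ] [317.74979571 293.62172172]
```

View pics/fin.png

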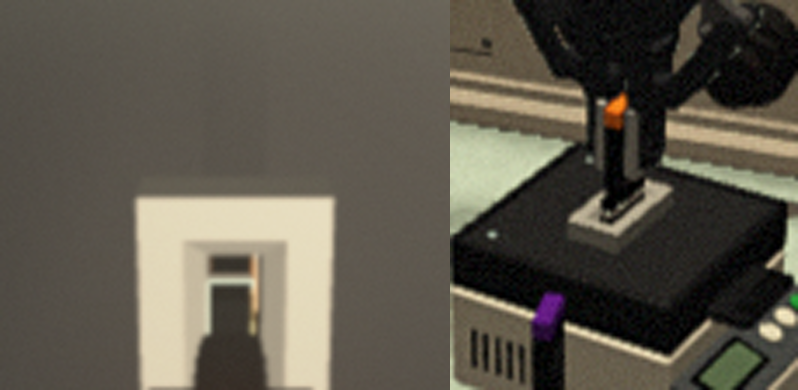

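The paddle is in the slot, with the white line near the rim and about 5 N of spring force. I press 1.5 mm more for margin and check that it is at rest.

```bash
python3 -m handwheel '[{"dx":0,"dy":0,"dz":0.15,"wx":0,"wy":0,"wz":0,"claw":0},{"dx":0,"dy":0,"dz":0,"wx":0,"wy":0,"wz":0,"claw":0},{"dx":0,"dy":0,"dz":0,"wx":0,"wy":0,"wz":0,"claw":0},{"dx":0,"dy":0,"dz":0,"wx":0,"wy":0,"wz":0,"claw":0}]'
```

```text
clock: 16.32
position: [0.5662, -0.1117, 0.1129]
tool_rot: [3.141, -0.0, 1.357]
force: [-0.8, -0.3, 4.2]
grip_width: 0.0085
finger_force: 69.7
```

```bash
python3 - <<'E'
from h import *
f=optics.grab_frame('wrist');R=[.5662,-.1117,-.2135]
g=cv2.cvtColor(f['frame'],cv2.COLOR_BGR2GRAY)
for z in(.0915,.0965,.1015): print(z,P(f,W(R,[[0,.016,z],[0,.0205,z]])).round(1).tolist())
print(g[245:285,314:320].mean(1).round().astype(int).tolist())
print(np.mean([ [monitor.observe()['force'][2]] for _ in range(3)]))
E
```

```text
0.0915 [[318.2, 257.5], [318.2, 248.0]]
0.0965 [[318.3, 261.7], [318.3, 252.0]]
0.1015 [[318.3, 266.2], [318.3, 256.2]]
[218, 218, 218, 218, 218, 213, 193, 174, 166, 165, 154, 110, 66, 52, 52, 72, 114, 157, 198, 156, 84, 53, 51, 51, 52, 54, 56, 57, 56, 57, 56, 56, 56, 56, 55, 55, 52, 51, 51, 51]
4.397748248011296
```

```bash
python3 -m handwheel '[{"dx":0,"dy":0,"dz":0.2,"wx":0,"wy":0,"wz":0,"claw":0},{"dx":0,"dy":0,"dz":0,"wx":0,"wy":0,"wz":0,"claw":0},{"dx":0,"dy":0,"dz":0,"wx":0,"wy":0,"wz":0,"claw":0},{"dx":0,"dy":0,"dz":0,"wx":0,"wy":0,"wz":0,"claw":0}]'; python3 -c "
from workcell import job_done
print(job_done())"
```

```text
clock: 16.88
position: [0.5662, -0.1117, 0.1109]
tool_rot: [3.141, -0.0, 1.357]
force: [-0.4, -0.5, 5.9]
grip_width: 0.0082
finger_force: 69.8
the job is handed in; nothing more can be done
None
```

I shut the hood, put the amber paddle down through its slot and handed the job in at 16.9 s, still gripping at about 70 N and pressing on the spring with about 6 N; by my estimate the white line is within about 1 mm of the rim, and no verdict came back.

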